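Tap a bearing cup home in a trailer hub

TASK

Take the brass drift out of its wooden block and use its tip, never the gripper, to work the steel bearing cup down into the wheel hub until it is fully home on its shoulder all round. Go round its three lugs, pushing a little on one and then on the next, so that the cup stays nearly square and never cocks, and push gently: no harder than about 25 N. Then put the drift back upright in its block, fully down, let go, and leave the other things on the bench alone.

Things in the scene. Friction and masses are not known exactly. Their poses are not given: they have to be found in the camera images.
- hub: Dark steel trailer wheel hub, bore upward, fixed on an aluminium packing disc 4 to 14 mm thick (differs each time): barrel 92 mm in diameter, 75 mm tall; 140 mm flange 20 to 32 mm above the origin with five upright studs (12 mm thick, tops 62 mm above the origin, on a 58 mm radius). Origin: on the bore's axis at the hub's underside, z up along the bore.
- hub_mouth (a point): Centre of the hub's bore at its top face, 75 mm above the hub's origin. The bore is 69 mm wide and 21 mm deep; at its bottom is the shoulder, a ring with a 50 mm hole in the middle.
- cup: Steel bearing cup, a ring started in the hub's bore: 67 mm outside, 44 mm inside, 18 mm tall, with three driving lugs on its rim. Origin: centre of its underside, z along its axis; lug a lies along its x. Fully home the underside is 54 mm above the hub's origin. Tilted over 0.11 rad (one lug 4.5 mm lower than the others) it cocks and is spoilt; well over 25 N bruises it. It cannot be lifted out.
- lug_a (a point): Top centre of one of three equal flat lugs, 3 mm high, 20 mm long and 9.5 mm wide, evenly spaced on the cup's rim at 28 mm radius. They start 5 to 9 mm proud of the hub's face, unevenly, and are flush with it when the cup is home. A lug pushed down sinks, at 7 to 16 N (one is tighter); the other two stay put, and it stays as left. When home it goes solid: no sinking at 20 N.
- lug_b (a point): Top centre of the second lug, 120 degrees anticlockwise (seen from above) from lug a. The same in all else.
- lug_c (a point): Top centre of the third lug, 240 degrees anticlockwise from lug a. The same in all else.
- drift: Brass drift upright in its block, 0.1 to 0.2 kg. Grip 16 mm thick, 54 mm long; below it a round guard 30 mm wide, 6 mm thick, resting on the block; below that a sleeve 14 mm thick, 18 mm long, out of which a flat-tipped steel pin 10 mm thick sticks, clamped. The tip is 50 to 70 mm below the guard's underside, not the same each time. Origin: centre of the guard's underside; z towards the grip.
- holder: Wooden block fixed to the bench, 80 by 80 by 72 mm, with one upright through-hole 19 mm wide in the middle of its top for the drift's pin and sleeve. Origin: centre of its underside, at bench level.
- multimeter: Bystander: blue plastic multimeter, 85 by 160 by 44 mm, lying face up. Origin: centre of its underside.
- heat_sink: Bystander: finned aluminium heat sink, 50 by 60 by 30 mm. Origin: centre of its underside.
- parts_bowl: Bystander: round stainless steel parts bowl, 110 mm wide, 35 mm tall. Origin: centre of its underside.
- screwdriver: Bystander: screwdriver with a black handle lying on the bench. Origin: its underside, near the middle of its length.
Mind the look-alikes: they are no part of the job. There is more than one size of the holder; the one meant has the size given above.

How it is judged:
On the way, in this order (a step that is already met when the one before it is completed fails the run):
1. the drift is lifted clear of its block (z of drift in the frame of holder above 0.144 m), for 0.1 s.
2. the cup is home on its shoulder all round (z of cup in the frame of hub below 0.0552 m and angle between the z axis of cup and the z axis of hub, either way round below 0.03 rad), for 0.2 s.
At the end, for the whole second after the job is handed in: The cup's underside is within 1.2 mm of the shoulder (54 mm above the hub's origin) and square to the bore within 0.03 rad; the drift stands upright in its block, its guard's centre within 8 mm of the hole's axis, guard's underside down on the block within 4 mm, at rest (all of step 2 and horizontal distance between drift and holder below 0.008 m and z of drift in the frame of holder below 0.076 m and angle between drift's own z axis and vertical below 0.12 rad and linear speed of drift below 0.02 m/s); the robot touches nothing.
It fails at once if the cup is cocked (tilted more than 0.11 rad in the bore) (angle between the z axis of cup and the z axis of hub, either way round above 0.11 rad).
It fails at once if the cup is pushed harder than 28 N (contact force between drift and cup above 28 N).
It fails at once if the gripper or arm pushes on the cup (contact force between any of the fingers, the arm and cup above 1 N).
It fails at once if a bystander is moved by more than 30 mm (distance of any of multimeter, heat_sink, parts_bowl, screwdriver from where it was at the start of the episode above 0.03 m).
It also fails if it takes over 70 s, if anything falls off the work surface, if the arm or the gripper's body presses on something with over 40 N, if the wrist force passes 120 N, or if a joint passes its speed limit or range.

ROBOT

A 7-joint arm with a two-finger parallel gripper is mounted at the origin on the work surface. World frame = base frame: x ahead of the robot, y to its left, z up, the work surface at z = 0. Lengths are in m, angles in rad, forces in N, time in s.
With the tool pointing down it reaches from about 0.35 to 0.775 m from the base axis. Payload 3.1 kg.
Tool frame: the origin (TCP) lies on the centre line of the jaws, within the pads' length; the fingertips stand 8 mm ahead of it and the grasp point (between the pads) lies 11 mm behind it; z points along the fingers, x is the direction in which the jaws open and shut, and the axes are right-handed (so a half turn about z gives the same grasp; the last joint's range is limited). The gripper opens to 85 mm and grips with 20 to 120 N. Pads are 22 mm wide; open, the fingers measure 114 mm over their backs; the gripper's body (76 mm by 85 mm) begins 54 mm behind the grasp point. The pads swing forward as they close: fully open they stand 13 mm farther back than shut.
Start: joints at [-1.311, 0.311, 0.014, 1.512, -0.004, 1.319, -0.027], TCP at [0.163, 0.525, 0.201] pointing down, gripper open.
Joint ranges: [-2.7, 2.7], [-0.3, 1.91], [-1.27, 1.3], [0.12, 2.57], [-1.44, 4.58], [0.2, 2.03], [-3.05, 3.05]. Speed limits (rad/s): [2.79, 2.79, 3.14, 3.14, 3.14, 3.14, 3.14].

INTERFACE

Orientations are given as a unit quaternion [x, y, z, w].
In Python, from station import arm gives the robot as it stands. The module is installed in compiled form; this text tells all that it offers.
- The arm moves only by the tool send_rows, never from a script. Its argument "plan" is text: rows parted by semicolons, each of 7 numbers parted by spaces: the shift along the tool's x, y, z in cm, then the turn, a rotation vector about the tool's x, y, z in degrees, then the opening, from 0 (shut) to 1 (fully open). In form: tx ty tz rx ry rz fingers; .... A call has 1 to 5 rows; each row shifts and turns the commanded pose from where the row before left it, along the tool's axes as they then stand; what a row does not reach is not made up. A row lasts 1/8 s, in which the tool goes at most 62.5 mm and 10.7 degrees, less where a joint would pass 70% of its speed; a pose out of reach is approached as far as the arm can. A call is refused whole if a number of a shift passes 6.25 or a number of a turn 10.7, either way. A call with a gripper value outside its range is refused whole. The fingers move at their own pace and stop on an object; "newtons" is the grip in N (left out, the last holds). Time passes only in rows, so rows that do not move let the fingers close. It gives the time, the measured TCP pose, the force and the opening at its end, in the units of the state.
- arm.state(): the state, without advancing time (a new reading comes with each control period).
- arm.get_image(name): name is "side" or "top" or "wrist"; returns the picture (384x512x3 uint8, red, green, blue); there is no depth.
- arm.camera_model(name): a dict with "K" (3x3 intrinsics, pixels), "view" (4x4, takes a point from world to camera coordinates). Camera axes: x right, y up, looking along -z (the intrinsics and any distortion apply to the point x, -y, -z); pixel columns grow to the right and rows downward; lengths in m; the calibration is good to about 2 mm. A picture is of the moment at which its call begins: read the wrist's pose just before it. camera_model takes no time and is no camera call; for the wrist camera it gives the pose at the moment of the call.
- arm.close_job(): hands the job in, once; it reports no verdict.
Trained networks look in the newest picture that a camera, given by its name, has taken for a name from the list of things; names that differ only in an ending like _2 or _b are one class to them, and where a whole thing is asked for, a point or a joint stands for the part that bears it (a point fixed in the world has none). Each returns a list of dicts, best first, with "conf" (0 to 1); they miss things now and then, are a little off and sometimes report something else, mostly with a low value. They report only what shows in the picture. A call takes as long as a camera call. They do not tell look-alikes from the thing itself.
- arm.outline_of(thing, camera): "region" (384x512 bool, what is visible of it) and "uv" ([column, row] in pixels, amid what is visible of it).
The state is a dict: "time_s": time; "joint_positions": joint angles; "joint_velocities": joint speeds; "joint_efforts": joint torques, N m; "eef_pos": TCP position; "tool_rot": TCP orientation; "ft_force": force on the tool from outside, world axes, zero at the start; "ft_torque": the same for the moment, N m; "grip_width": opening from 0.0 (shut) to 1.0 (fully open).
Only numpy, scipy, OpenCV 4.12 (cv2) and the standard library are available. Lean on these libraries where they do the work, as an engineer would, in place of code of your own. Each camera call takes 0.05 s, during which the arm holds its last target. There are 200 camera calls.

## Working session

There is one attempt and no reset: what is moved stays moved. The work goes in short steps, Python scripts to look and compute and a tool call to move; the robot and the scene stay as the last step left them, time stands still between calls to the robot, and variables do not carry over. Pictures are saved under pics/ and viewed, about 8 in all and at most 12, crops included, and the job is handed in when it is done.

Besides the shell and the picture viewer there is one more tool, called after "Emit:" as a command line: name --argument value ..., lists and objects as JSON in quotes. send_rows: Moves the arm, as the interface text tells. Its arguments: {"type":"object","properties":{"plan":{"type":"string"},"newtons":{"type":"number"}},"required":["plan"]}

```bash
mkdir -p pics
cat > h.py <<'E'
import numpy as np, cv2
from station import arm
from scipy.spatial.transform import Rotation as R
def snap(n,f=None,crop=None,s=1):
    im=arm.get_image(n)
    if f:
        o=im if crop is None else im[crop[1]:crop[3],crop[0]:crop[2]]
        cv2.imwrite('pics/'+f,cv2.resize(o[:,:,::-1],None,fx=s,fy=s,interpolation=cv2.INTER_CUBIC))
    return im
def proj(cm,P):
    P=np.atleast_2d(P);c=(cm['view']@np.c_[P,np.ones(len(P))].T)[:3]
    p=cm['K']@np.array([c[0],-c[1],-c[2]]);return (p[:2]/p[2]).T
def ray(cm,uv):
    d=np.linalg.inv(cm['K'])@np.array([uv[0],uv[1],1.]);d=np.array([d[0],-d[1],-d[2]])
    V=np.linalg.inv(cm['view']);return V[:3,3],V[:3,:3]@d
def onz(cm,uv,z):
    o,d=ray(cm,uv);return o+d*(z-o[2])/d[2]
E
python3 - <<'E'
from h import *
s=arm.state();print({k:np.round(v,3) for k,v in s.items()})
a=snap('top');b=snap('side')
cv2.imwrite('pics/a.png',a[:,:,::-1]);cv2.imwrite('pics/b.png',b[:,:,::-1])
for n in('top','side'):
    cm=arm.camera_model(n);print(n,cm['K'].round(1).tolist(),cm['view'].round(3).tolist(), [k for k in cm])
    for t in('hub','cup','drift','holder','lug_a','hub_mouth'):
        for r in arm.outline_of(t,n)[:4]:
            ys,xs=np.nonzero(r['region']);print(t,round(r['conf'],2),np.round(r['uv']),xs.min(),xs.max(),ys.min(),ys.max(),onz(cm,r['uv'],0.07).round(3))
E
```

```text
{'time_s': np.float64(0.0), 'joint_positions': array([-1.311,  0.312,  0.014,  1.513, -0.004,  1.319, -0.027]), 'joint_velocities': array([-0.001, -0.001,  0.   , -0.001, -0.   , -0.001, -0.   ]), 'joint_efforts': array([ 0.0000e+00, -3.7993e+01,  1.4600e-01, -2.3059e+01,  1.2000e-02,
        1.4000e-02,  0.0000e+00]), 'eef_pos': array([0.163, 0.524, 0.199]), 'tool_rot': array([ 0.805,  0.593, -0.001,  0.001]), 'ft_force': array([ 0.696, -0.199,  0.438]), 'ft_torque': array([-0.011, -0.024, -0.009]), 'grip_width': np.float64(0.999)}
top [[411.8, 0.0, 247.0], [0.0, 411.8, 199.1], [0.0, 0.0, 1.0]] [[-0.027, -1.0, 0.001, 0.076], [0.987, -0.026, 0.157, -0.534], [-0.157, 0.005, 0.988, -1.157], [0.0, 0.0, 0.0, 1.0]] ['K', 'view']
hub 0.67 [328. 197.] 304 352 174 219 [ 0.53 -0.17  0.07]
cup 0.5 [332. 187.] 319 343 181 204 [ 0.559 -0.181  0.07 ]
drift 0.66 [321. 195.] 319 342 183 204 [ 0.538 -0.148  0.07 ]
drift 0.48 [209. 211.] 201 211 209 219 [0.501 0.171 0.07 ]
drift 0.25 [273. 144.] 258 283 131 155 [ 0.691 -0.018  0.07 ]
holder 0.93 [209. 217.] 189 224 198 233 [0.483 0.169 0.07 ]
holder 
[... 216 characters left out ...]
89.7], [0.0, 0.0, 1.0]] [[-0.958, -0.288, -0.01, 0.503], [0.166, -0.581, 0.797, -0.123], [-0.235, 0.761, 0.604, -0.747], [0.0, 0.0, 0.0, 1.0]] ['K', 'view']
hub 0.82 [263. 153.] 237 286 132 175 [ 0.529 -0.13   0.07 ]
cup 0.73 [261. 139.] 250 274 131 146 [ 0.556 -0.201  0.07 ]
drift 0.78 [234. 228.] 231 245 209 240 [0.511 0.16  0.07 ]
drift 0.63 [238. 249.] 210 267 220 281 [0.485 0.212 0.07 ]
holder 0.94 [238. 249.] 210 267 220 281 [0.485 0.213 0.07 ]
holder 0.7 [322. 296.] 282 376 245 355 [0.322 0.272 0.07 ]
holder 0.57 [322. 218.] 287 361 185 255 [0.348 0.085 0.07 ]
lug_a 0.8 [262. 140.] 250 274 131 145 [ 0.551 -0.197  0.07 ]
hub_mouth 0.55 [263. 154.] 237 286 132 175 [ 0.528 -0.122  0.07 ]
```

View pics/a.png

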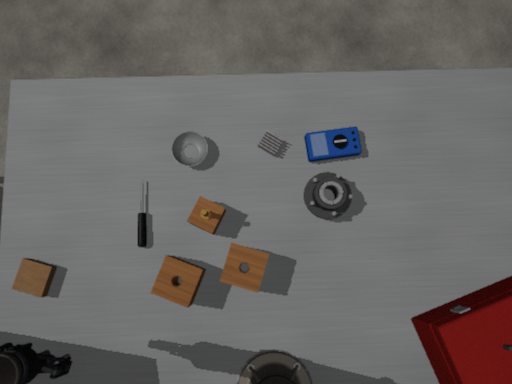

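View pics/b.png

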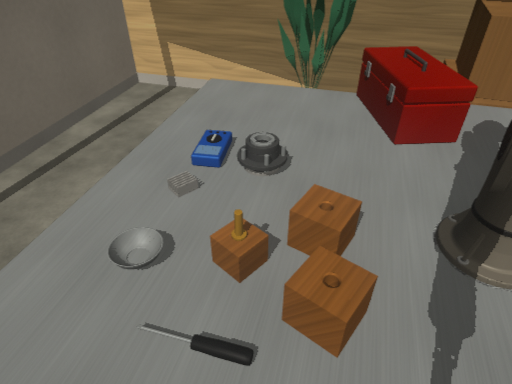

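The side and top views show the drift (brass) standing in the small block at top (207,215) and side (238,248). The look-alikes are the bigger, empty blocks at top (178,281) and (245,268), and a plain block at (34,278). I choose (207,215). The hub with the cup is at top (330,193).

Run:
```python
from h import *
a=cv2.imread('pics/a.png');b=cv2.imread('pics/b.png')
o=np.hstack([cv2.resize(a[190:240,182:232],(400,400),interpolation=cv2.INTER_CUBIC),cv2.resize(b[200:290,195:285],(400,400),interpolation=cv2.INTER_CUBIC)])
o2=np.hstack([cv2.resize(a[168:223,302:357],(400,400),interpolation=cv2.INTER_CUBIC)[:200*2],cv2.resize(b[120:180,230:290],(400,400),interpolation=cv2.INTER_CUBIC)])
cv2.imwrite('pics/c.png',cv2.resize(np.vstack([o,o2]),(600,600)))
cm=arm.camera_model('top')
for uv in [(207,214)]:print(onz(cm,uv,.072),onz(cm,uv,.132))
```

```text
[0.49182918 0.17572798 0.072     ] [0.48437196 0.17012502 0.132     ]
```

View pics/c.png

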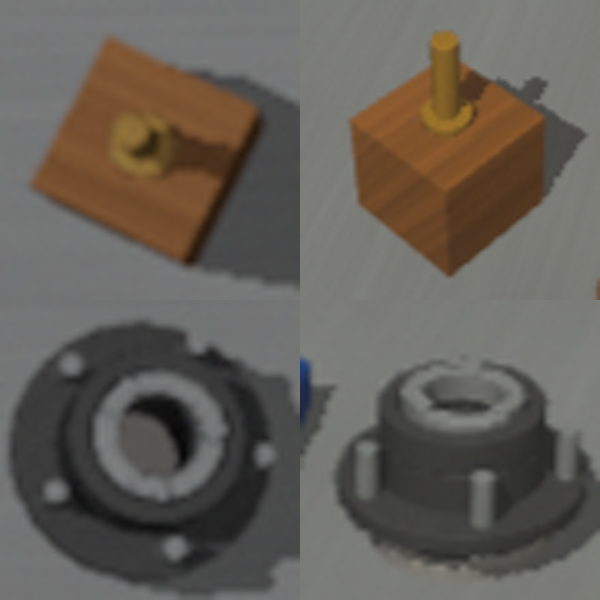

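```bash
cat >> h.py <<'E'
def tri(l):
    A=np.zeros((3,3));b=np.zeros(3)
    for n,uv in l:
        o,d=ray(arm.camera_model(n) if isinstance(n,str) else n,uv);d=d/np.linalg.norm(d);M=np.eye(3)-np.outer(d,d);A+=M;b+=M@o
    return np.linalg.solve(A,b)
def delta(t):
    s=arm.state();r=R.from_quat(s['tool_rot']);print('cm in tool:',(r.inv().apply(np.array(t)-s['eef_pos'])*100).round(2),'tilt deg',(r.as_matrix()[:,2]).round(4))
E
python3 - <<'E'
from h import *
g=tri([('top',(205.8,213.8)),('side',(239.1,234.5))]);t=tri([('top',(204,212)),('side',(238.5,212.6))])
print(g,t)
c=tri([('top',(302+159/300*55,168+135/300*55)),('side',(230+160/300*60,120+100/300*60))]);print('cup',c)
delta([t[0],t[1],.2])
E
```

```text
[0.4932739  0.17918628 0.07337146] [0.49205641 0.17880095 0.12877127]
cup [ 0.54374891 -0.17602134  0.08060673]
cm in tool: [-23.31  41.67   0.05] tilt deg [ 0.e+00  1.e-04 -1.e+00]
```

Emit:
send_rows --plan "-3 5.3 0 0 0 0 1; -3 5.3 0 0 0 0 1; -3 5.3 0 0 0 0 1; -3 5.3 0 0 0 0 1; -3 5.3 0 0 0 0 1"

```text
time_s: 1.32
eef_pos: [0.3731, 0.3018, 0.2009]
tool_rot: [0.805, 0.593, 0.001, -0.0]
ft_force: [0.3, 0.5, -0.9]
grip_width: 1.003
```

Emit:
send_rows --plan "-3 5.3 0 0 0 0 1; -3 5.3 0 0 0 0 1; -2.3 4.6 0 0 0 0 1; 0 0 0 0 0 0 1; 0 0 0 0 0 0 1"

```text
time_s: 1.95
eef_pos: [0.492, 0.1794, 0.2003]
tool_rot: [0.805, 0.593, -0.0, -0.001]
ft_force: [0.4, 1.1, 0.1]
grip_width: 0.996
```

Run:
```python
from h import *
delta([.4925,.179,.2])
snap('wrist','d.png')
cm=arm.camera_model('wrist');print(cm['view'].round(3).tolist(),proj(cm,[[.4925,.179,.132],[.4925,.179,.078],[.4925,.179,.072]]))
```

```text
cm in tool: [-0.02  0.06  0.03] tilt deg [-8.e-04  7.e-04 -1.e+00]
[[0.295, 0.956, 0.001, -0.318], [-0.908, 0.281, -0.312, 0.436], [-0.299, 0.091, 0.95, -0.249], [0.0, 0.0, 0.0, 1.0]] [[256.95987134 197.45958771]
 [257.25528485 182.06664586]
 [257.28210806 180.6689839 ]]
```

View pics/d.png

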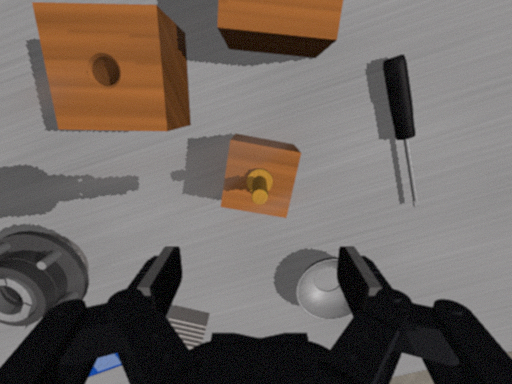

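The drift's tip of the grip is at (260,197) and the guard at (259,182), about 2 px from my projection, so I descend and grip.

Emit:
send_rows --plan "0.1 0 3 0 0 0 1; 0 0 3 0 0 0 1; 0 0 3 0 0 0 1; 0 0 1.2 0 0 0 1; 0 0 0 0 0 0 0.4"

```text
time_s: 2.62
eef_pos: [0.4917, 0.1807, 0.0982]
tool_rot: [0.805, 0.594, -0.001, -0.0]
ft_force: [0.2, 0.3, 1.0]
grip_width: 0.819
```

Emit:
send_rows --plan "0 0 0 0 0 0 0; 0 0 0 0 0 0 0; 0 0 0 0 0 0 0; 0 0 0 0 0 0 0; 0 0 0 0 0 0 0" --newtons 70

```text
time_s: 3.25
eef_pos: [0.4939, 0.1759, 0.1001]
tool_rot: [0.806, 0.592, -0.0, 0.002]
ft_force: [-1.0, -5.2, 6.5]
grip_width: -0.0
```

Run:
```python
from h import *
s=arm.state();print(s['eef_pos'],s['grip_width'],s['ft_force'])
a=snap('side');b=snap('top');w=snap('wrist')
o=np.hstack([cv2.resize(a[170:290,180:300],(400,400),interpolation=cv2.INTER_CUBIC),cv2.resize(w[150:350,150:350],(400,400))])
cv2.imwrite('pics/e.png',o[:,:,::-1])
```

```text
[0.49394885 0.17588929 0.10012373] -0.0004551288122277011 [-1.04061068 -5.22741845  6.4726273 ]
```

View pics/e.png

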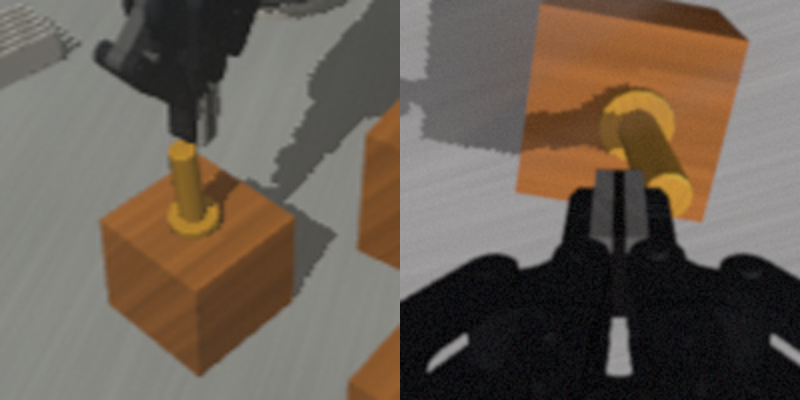

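Run:
```python
from h import *
s=arm.state();cm=arm.camera_model('wrist');r=R.from_quat(s['tool_rot']);p=s['eef_pos']
for dz in(0,.008):
  for dy in (-.011,0,.011):print(dz,dy,proj(cm,p+r.apply([0,dy,dz])))
V=np.linalg.inv(cm['view']);print('cam in tool',r.inv().apply(V[:3,3]-p))
# drift end points: wrist pix + side pix
sx,sy=120/400,120/400
top=tri([('side',(180+182*sx,170+150*sy)),('wrist',(150+(690-400)/2,150+190/2))]);print('top',top)
gd=tri([('side',(180+193*sx,170+215*sy)),('wrist',(150+(638-400)/2,150+122/2))]);print('guard',gd)
for n in('side','top'):print(n,proj(arm.camera_model(n),[p,p+r.apply([0,0,.008])]))
for n in ('side','top'):
  for q in arm.outline_of('drift',n)[:2]:print(n,q['conf'],q['uv'])
```

```text
0 -0.011 [[257.56428259 212.54111614]]
0 0 [[257.58839417 227.16892877]]
0 0.011 [[257.61164346 241.27362278]]
0.008 -0.011 [[257.61655699 208.33192536]]
0.008 0 [[257.638824 222.469507]]
0.008 0.011 [[257.66032487 236.12065703]]
cam in tool [ 0.0009132  -0.08087203 -0.17281346]
top [0.49375695 0.19809871 0.13851863]
guard [0.49375154 0.1851357  0.07845688]
side [[239.5166577  223.28643693]
 [239.64052186 226.39010457]]
top [[205.97783705 212.10976408]
 [206.26973313 212.46742239]]
side 0.6 [235.7, 230.2]
side 0.33 [240.6, 245.8]
```

Run:
```python
from h import *
s=arm.state();r=R.from_quat(s['tool_rot']);p=s['eef_pos']
q=tri([('side',(235.5,212.6)),('wrist',(259,235))]);print(q,r.inv().apply(q-p))
print(proj(arm.camera_model('side'),q),proj(arm.camera_model('wrist'),q))
```

```text
[0.49490763 0.17784475 0.1234038 ] [ 0.00213096  0.00062682 -0.02370233]
[[238.18876103 214.33921501]] [[260.88364969 244.48386644]]
```

Emit:
send_rows --plan "0 0 0 0 0 0 1; 0 0 0 0 0 0 1; 0 0 -3 0 0 0 1; 0 0 -3 0 0 0 1; 0 0 0 0 0 0 1"

```text
time_s: 4.12
eef_pos: [0.4949, 0.1803, 0.1612]
tool_rot: [0.805, 0.593, 0.003, 0.001]
ft_force: [0.4, 0.2, 0.2]
grip_width: 0.998
```

Run:
```python
from h import *
s=arm.state();print(s['eef_pos'],s['grip_width'],s['ft_force'])
a=snap('side');w=snap('wrist')
o=np.hstack([cv2.resize(a[130:290,170:330],(400,400),interpolation=cv2.INTER_CUBIC),cv2.resize(w[120:320,150:350],(400,400))])
cv2.imwrite('pics/f.png',o[:,:,::-1])
r=R.from_quat(s['tool_rot']);p=s['eef_pos']
for n in('side','wrist'):print(n,proj(arm.camera_model(n),p+r.apply([[0,0,0],[.0425,-.011,-.005],[-.0425,-.011,-.005]])).round(1).tolist())
```

```text
[0.49485584 0.18034608 0.16118198] 0.9984110594700579 [0.40613367 0.23385545 0.18110396]
side [[237.1, 199.1], [227.5, 212.3], [255.5, 187.0]]
wrist [[259.4, 231.7], [323.8, 220.0], [195.2, 219.7]]
```

View pics/f.png

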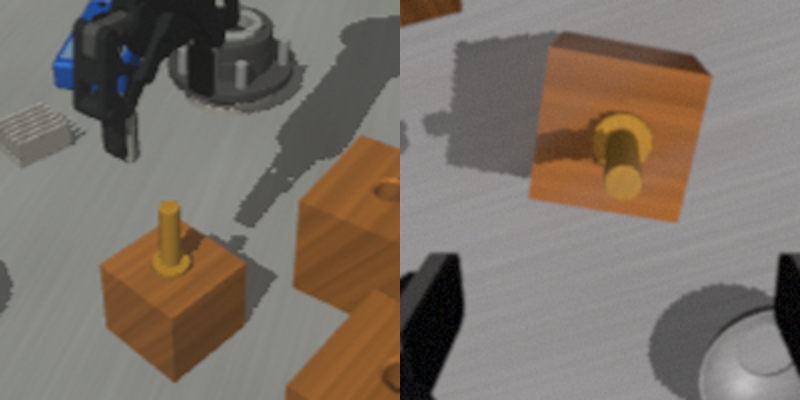

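Run:
```python
from h import *
s=arm.state();r=R.from_quat(s['tool_rot']);p=s['eef_pos']
for a,b in (((220,193),(340,247)),((251,168),(180,247))):
  q=tri([('side',a),('wrist',b)]);print(q,r.inv().apply(q-p).round(4),proj(arm.camera_model('side'),q),proj(arm.camera_model('wrist'),q))
d=tri([('side',(170+168*.4,130+205*.4)),('wrist',(150+(622-400)/2,120+183/2))]);print('drift top',d)
g=tri([('side',(170+171*.4,130+262*.4)),('wrist',(150+(622-400)/2,120+137/2))]);print('guard',g)
print(proj(arm.camera_model('wrist'),[[.4925,.179,.132],[.4925,.179,.078]]))
delta([.4925,.179,.1])
```

```text
[0.50326104 0.22472513 0.20221701] [ 0.0461 -0.0031 -0.0439] [[222.57284646 194.92548925]] [[342.43556252 256.54549403]]
[0.47562452 0.14329658 0.20459595] [-0.0398 -0.0053 -0.0462] [[253.26779775 169.19948257]] [[182.11318837 255.31983064]]
drift top [0.49349097 0.18259494 0.1325023 ]
guard [0.49223913 0.18364957 0.07634745]
[[256.83892701 213.22773501]
 [257.23031837 192.40948741]]
cm in tool: [-0.07  0.02  5.84] tilt deg [-1.e-04  2.e-04 -1.e+00]
```

The fingers shut above the drift: the picture shows their tips about 40 mm higher than the stated TCP geometry implies. The drift is upright again, with its top at side crop (168,205). I'll go about 40 mm deeper, watching for contact.

Emit:
send_rows --plan "0.1 -0.2 3 0 0 0 1; 0 0 3 0 0 0 1; 0 0 2 0 0 0 1; 0 0 1.2 0 0 0 1; 0 0 1 0 0 0 1"

```text
time_s: 4.85
eef_pos: [0.4907, 0.1812, 0.0555]
tool_rot: [0.805, 0.593, -0.0, -0.0]
ft_force: [0.3, -0.4, 0.5]
grip_width: 1.001
```

Emit:
send_rows --plan "0 0 0 0 0 0 0.3; 0 0 0 0 0 0 0; 0 0 0 0 0 0 0; 0 0 0 0 0 0 0; 0 0 0 0 0 0 0" --newtons 70

```text
time_s: 5.48
eef_pos: [0.4916, 0.1816, 0.0572]
tool_rot: [0.805, 0.593, 0.001, 0.0]
ft_force: [1.0, -0.5, 2.2]
grip_width: 0.171
```

Emit:
send_rows --plan "0 0 -1 0 0 0 0; 0 0 -3 0 0 0 0; 0 0 -4 0 0 0 0; 0 0 -5 0 0 0 0; 0 0 0 0 0 0 0"

```text
time_s: 6.1
eef_pos: [0.4943, 0.1821, 0.1913]
tool_rot: [0.805, 0.593, 0.005, 0.001]
ft_force: [0.2, -0.5, -1.0]
grip_width: 0.17
```

Run:
```python
from h import *
s=arm.state();print(s['eef_pos'],s['grip_width'],s['ft_force'])
a=snap('side');t=snap('top');w=snap('wrist')
o=np.hstack([cv2.resize(a[130:250,180:300],(480,480),interpolation=cv2.INTER_CUBIC),cv2.resize(w[130:330,180:330],(360,480),interpolation=cv2.INTER_CUBIC)])
cv2.imwrite('pics/g.png',cv2.resize(o[:,:,::-1],(800,457)))
for n in('side','wrist','top'):
  for q in arm.outline_of('drift',n)[:2]:
    ys,xs=np.nonzero(q['region']);print(n,q['conf'],q['uv'],xs.min(),xs.max(),ys.min(),ys.max())
p=s['eef_pos']
# predicted guard at eef z+ (.072-.0572)
for n in('side','wrist'):print(proj(arm.camera_model(n),[p+[0.001,0.001,.0148-d] for d in(0,.018,.05,.07)]).round(1).tolist())
```

```text
[0.49434981 0.18209695 0.19131479] 0.1702045805247093 [ 0.21939979 -0.47229291 -0.96791663]
side 0.57 [236.1, 185.8] 226 242 151 208
side 0.22 [182.5, 187.8] 167 197 172 196
wrist 0.6 [257.5, 265.2] 241 279 202 314
[[235.4, 179.3], [235.8, 187.8], [236.4, 202.3], [236.8, 210.8]]
[[263.5, 248.4], [263.1, 235.5], [262.6, 217.4], [262.4, 208.5]]
```

View pics/g.png

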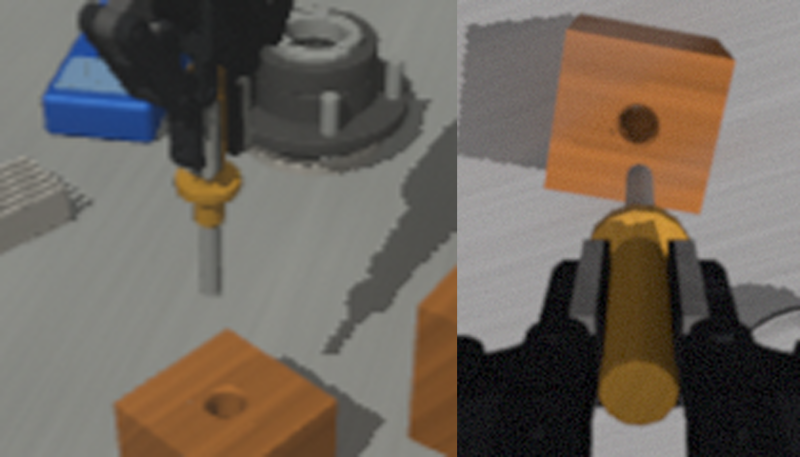

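The drift is gripped upright and clear of the block. Its tip is at about side (235,207) and the hole at about (239,236). Next I'll locate the tip and carry it to the hub.

Run:
```python
from h import *
s=arm.state();r=R.from_quat(s['tool_rot']);p=s['eef_pos']
for nm,a,b in(('tip',(234.9,206.9),(259.2,209)),('guard',(234.6,180.2),(260.2,249))):
  q=tri([('side',a),('wrist',b)]);print(nm,q-p,r.inv().apply(q-p).round(4),proj(arm.camera_model('side'),q),proj(arm.camera_model('wrist'),q))
# hole from wrist and side
h=tri([('side',(180+225/3.81,130+404/3.81)),('wrist',(180+(638-457)/2.285,130+123/2.285))]);print('hole',h)
print('hole wrist z.072',onz(arm.camera_model('wrist'),(180+(638-457)/2.285,130+123/2.285),.072),'side',onz(arm.camera_model('side'),(180+225/3.81,130+404/3.81),.072))
print('tilt',r.as_matrix()[:,2])
delta([.5437-.09,-.176,.24])
```

```text
tip [ 0.00664633  0.00013983 -0.04299228] [0.0022 0.0064 0.043 ] [[236.55575274 207.61687817]] [[260.43544813 212.60001021]]
guard [ 0.00803787 -0.00057543  0.01695858] [ 0.0018  0.0078 -0.017 ] [[234.70563132 180.26981933]] [[260.27385192 249.33088159]]
hole [0.49211466 0.18166764 0.07147524]
hole wrist z.072 [0.49042292 0.18161682 0.072     ] side [0.49351232 0.18193446 0.072     ]
tilt [-0.00352967 -0.0015952  -0.9999925 ]
cm in tool: [-35.16   7.15  -5.46] tilt deg [-0.0035 -0.0016 -1.    ]
```

Run:
```python
from h import *
print(arm.state()['eef_pos']);delta([.592,-.191,.21])
```

```text
[0.48971574 0.18083709 0.18474631]
cm in tool: [-32.47  20.81  -2.5 ] tilt deg [-0.0035 -0.0016 -1.    ]
```

Emit:
send_rows --plan "-2 1.2 -2.5 0 0 0 0; -5 3.2 0 0 0 0 0; -5 3.2 0 0 0 0 0; -5 3.2 0 0 0 0 0; -5 3.2 0 0 0 0 0"

```text
time_s: 7.02
eef_pos: [0.5591, -0.0718, 0.2103]
tool_rot: [0.805, 0.593, -0.001, -0.001]
ft_force: [1.4, 0.0, -2.6]
grip_width: 0.169
```

Emit:
send_rows --plan "-5 3.2 0 0 0 0 0; -3.5 2.4 0 0 0 0 0; -2 1.2 0 0 0 0 0; 0 0 0 0 0 0 0; 0 0 0 0 0 0 0"

```text
time_s: 7.65
eef_pos: [0.5929, -0.189, 0.2105]
tool_rot: [0.805, 0.593, -0.0, -0.001]
ft_force: [-0.2, 0.8, -2.0]
grip_width: 0.165
```

Run:
```python
from h import *
for i in range(4):
  w=snap('wrist');s=arm.state();print(s['eef_pos'].round(4),s['tool_rot'].round(4),s['ft_force'].round(2),s['time_s'])
cm=arm.camera_model('wrist');np.savez('w1.npz',K=cm['K'],view=cm['view'])
cv2.imwrite('pics/w1.png',w[:,:,::-1])
uv=proj(cm,[.544,-.176,.09])[0];print(uv)
c0,r0=int(max(0,uv[0]-100)),int(max(0,uv[1]-75))
print(c0,r0);cv2.imwrite('pics/h.png',cv2.resize(w[r0:r0+150,c0:c0+200,::-1],(800,600),interpolation=cv2.INTER_CUBIC))
for t in('cup','lug_a','lug_b','lug_c','hub_mouth','hub'):
  for q in arm.outline_of(t,'wrist')[:3]:print(t,q['conf'],np.round(q['uv'],1))
```

```text
[ 0.5931 -0.1885  0.2108] [ 8.046e-01  5.938e-01  2.000e-04 -1.200e-03] [-0.6   0.83 -2.04] 7.7
[ 0.5933 -0.1884  0.2111] [ 8.045e-01  5.940e-01  3.000e-04 -9.000e-04] [-0.84  0.17 -1.95] 7.75
[ 0.5933 -0.1886  0.2113] [ 8.045e-01  5.940e-01  3.000e-04 -6.000e-04] [ 0.01 -0.15 -1.6 ] 7.8
[ 0.5933 -0.189   0.2115] [ 8.046e-01  5.938e-01  3.000e-04 -4.000e-04] [ 0.01  0.63 -0.56] 7.85
[255.94641989 134.89278811]
155 59
cup 0.71 [243.7 147.5]
lug_a 0.97 [258.  154.3]
lug_b 0.97 [258.  154.3]
lug_c 0.97 [258.  154.3]
hub_mouth 0.96 [259.8 128.1]
hub 0.88 [257.3 124.2]
```

View pics/h.png

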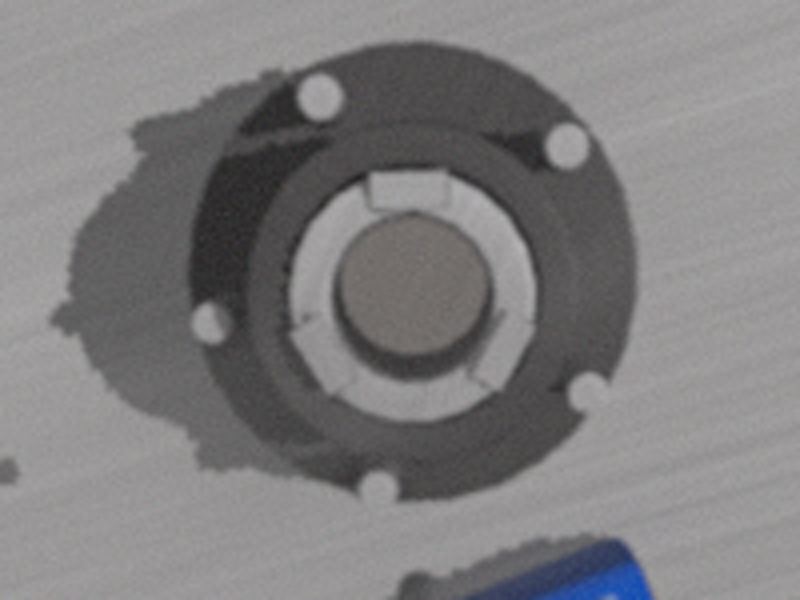

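The wrist crop shows the cup with three lugs at crop (409,188), (322,352) and (502,352), which are full-frame pixels (257,106), (235.5,147) and (280.5,147). Its centre is at about (258,133).

Run:
```python
from h import *
w=snap('wrist');s=arm.state();cm=arm.camera_model('wrist');p=s['eef_pos'];print(p,cm['K'][0,0])
for q in arm.outline_of('drift','wrist')[:1]:
  rg=q['region'];
  for y in range(198,260,3):
    xs=np.nonzero(rg[y])[0]
    if len(xs):print(y,xs.min(),xs.max(),end=' | ')
print()
g=cv2.cvtColor(w,cv2.COLOR_RGB2GRAY)
for y in (198,201,203,205,208,212,216):print(y,g[y,246:276].tolist())
for z in(.086,.091,.096):
  L=np.array([onz(cm,(155+u/4,59+v/4),z) for u,v in((409,188),(322,352),(502,352))])
  print(z,L[:,:2].round(4).tolist(),[np.linalg.norm(L[i]-L[i-1]).round(4) for i in range(3)])
for t in('lug_a','cup'):
  for n in('side','top'):
    for q in arm.outline_of(t,n)[:2]:ys,xs=np.nonzero(q['region']);print(t,n,q['conf'],q['uv'],xs.min(),xs.max(),ys.min(),ys.max())
```

```text
[ 0.59308491 -0.19070177  0.2115939 ] 271.17414577759706
201 259 260 | 204 256 264 | 207 255 265 | 210 254 265 | 213 254 266 | 216 254 266 | 219 253 268 | 222 247 272 | 225 244 275 | 228 241 277 | 231 240 279 | 234 246 272 | 237 248 271 | 240 248 271 | 243 248 271 | 246 248 271 | 249 248 271 | 252 248 272 | 255 248 272 | 258 248 272 | 
198 [151, 150, 149, 151, 151, 153, 151, 146, 155, 154, 155, 152, 152, 152, 153, 153, 148, 153, 154, 152, 152, 149, 150, 151, 149, 149, 152, 149, 146, 140]
201 [153, 151, 153, 155, 154, 152, 155, 148, 153, 153, 153, 145, 132, 129, 130, 136, 142, 146, 147, 151, 146, 144, 134, 121, 116, 110, 99, 99, 102, 99]
203 [152, 152, 149, 152, 150, 152, 148, 150, 148, 127, 101, 83, 74, 78, 78, 85, 98, 111, 118, 120, 120, 111, 102, 98, 99, 98, 97, 100, 100, 102]
205 [151, 148, 146, 145, 150, 145, 151, 144, 128, 89, 74, 76, 73, 79, 78, 87, 92, 93, 93, 98, 98, 95, 98, 101, 98, 100, 104, 98, 102, 99]
208 [147, 153, 151, 153, 147, 139, 126, 113, 90, 81, 81, 80, 79, 84, 84, 88, 92, 99, 100, 103, 103, 103, 101, 96, 92, 80, 76, 72, 72, 67]
212 [99, 98, 99, 97, 96, 100, 98, 
[... 205 characters left out ...]
, 75, 75, 73]
0.086 [[0.5163, -0.1677], [0.55, -0.2032], [0.5646, -0.1562]] [np.float64(0.0496), np.float64(0.0489), np.float64(0.0493)]
0.091 [[0.5163, -0.1677], [0.5494, -0.2026], [0.5638, -0.1563]] [np.float64(0.0488), np.float64(0.0481), np.float64(0.0485)]
0.096 [[0.5163, -0.1677], [0.5489, -0.202], [0.563, -0.1565]] [np.float64(0.048), np.float64(0.0473), np.float64(0.0476)]
lug_a side 0.69 [262.8, 139.4] 251 274 131 145
lug_a side 0.57 [264.7, 152.2] 245 286 132 175
lug_a top 0.8 [339.0, 190.0] 319 343 182 204
cup side 0.71 [204.5, 156.9] 191 222 139 166
cup side 0.52 [261.6, 139.1] 251 274 131 145
cup top 0.57 [322.8, 197.7] 319 342 182 204
cup top 0.25 [273.3, 145.0] 259 283 133 154
```

Run:
```python
from h import *
s=arm.state();cm=arm.camera_model('wrist');p=s['eef_pos'];r=R.from_quat(s['tool_rot']);print(p)
for z in(.158,.163,.168,.173):
  t=onz(cm,(259.7,207.7),z);print(z,t.round(4),'in tool',r.inv().apply(t-p).round(4), 'px side',proj(arm.camera_model('side'),t).round(1), 'top',proj(arm.camera_model('top'),t).round(1))
a=arm.get_image('side');b=arm.get_image('top')
u=proj(arm.camera_model('side'),onz(cm,(259.7,207.7),.168))[0];v=proj(arm.camera_model('top'),onz(cm,(259.7,207.7),.168))[0]
def c(im,u):x,y=int(u[0])-30,int(u[1])-30;print(x,y);return cv2.resize(im[max(0,y):y+60,x:x+60,::-1],(400,400),interpolation=cv2.INTER_CUBIC)
cv2.imwrite('pics/i.png',np.hstack([c(a,u),c(b,v)]))
```

```text
[ 0.59307738 -0.19094128  0.21148208]
0.158 [ 0.5992 -0.1911  0.158 ] in tool [0.0016 0.006  0.0535] px side [[244.2 108.8]] top [[341.3 166.3]]
0.163 [ 0.5974 -0.1906  0.163 ] in tool [0.0016 0.004  0.0485] px side [[244.8 107.2]] top [[341.6 166.6]]
0.168 [ 0.5956 -0.19    0.168 ] in tool [0.0016 0.0021 0.0435] px side [[245.4 105.6]] top [[341.9 166.8]]
0.173 [ 0.5937 -0.1895  0.173 ] in tool [0.0016 0.0002 0.0385] px side [[245.9 103.9]] top [[342.1 167.1]]
215 75
311 136
```

View pics/i.png

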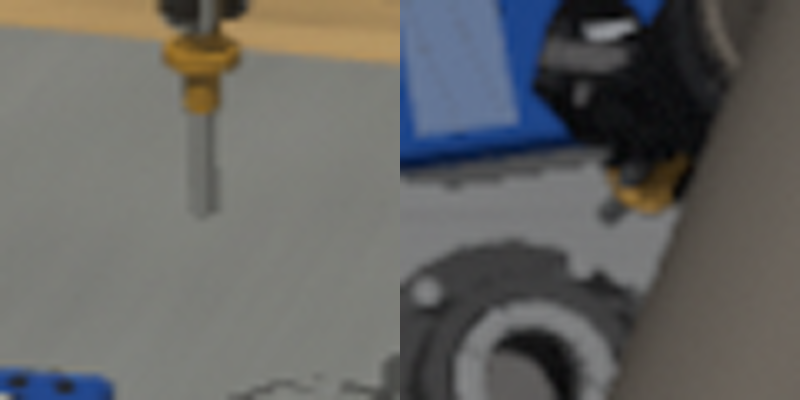

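The tip is at side (245.3,107) and top (342.5,168), which agrees with the wrist ray at z≈0.166. So tip = TCP + (3.3, 0.7, −46) mm.

```bash
cat >> h.py <<'E'
OFF=np.array([.0033,.0007,-.046])
L={0:np.array([.5173,-.168]),1:np.array([.5492,-.2016]),2:np.array([.5631,-.157])}
def tolug(i,z):
    s=arm.state();print('tip',(s['eef_pos']+OFF).round(4),'F',s['ft_force'].round(1),'t',s['time_s']);delta(np.r_[L[i],z]-OFF)
E
python3 -c "
from h import *
tolug(0,.11)"
```

```text
tip [ 0.5964 -0.1902  0.1655] F [-0.5  0.6 -2.2] t 8.55
cm in tool: [-0.23 -8.21  5.55] tilt deg [ 0.  0. -1.]
```

Emit:
send_rows --plan "-0.2 -4 1.5 0 0 0 0; 0 -4.2 2 0 0 0 0; 0 0 2 0 0 0 0; 0 0 0 0 0 0 0; 0 0 0 0 0 0 0"

```text
time_s: 9.18
eef_pos: [0.5155, -0.1689, 0.1576]
tool_rot: [0.805, 0.593, 0.001, 0.001]
ft_force: [-0.6, -0.3, -1.1]
grip_width: 0.17
```

```bash
python3 -c "
from h import *
tolug(0,.10)"
```

```text
tip [ 0.5188 -0.1682  0.1116] F [-0.6 -0.3 -1.1] t 9.175
cm in tool: [-0.03 -0.15  1.16] tilt deg [ 0.0022 -0.001  -1.    ]
```

Emit:
send_rows --plan "0 -0.15 1 0 0 0 0; 0 0 0.15 0 0 0 0; 0 0 0.15 0 0 0 0; 0 0 0.15 0 0 0 0; 0 0 0 0 0 0 0"

```text
time_s: 9.8
eef_pos: [0.5128, -0.168, 0.142]
tool_rot: [0.805, 0.593, -0.0, -0.0]
ft_force: [-0.6, -0.5, -1.6]
grip_width: 0.167
```

Emit:
send_rows --plan "0 0 0.1 0 0 0 0; 0 0 0.1 0 0 0 0; 0 0 0.1 0 0 0 0; 0 0 0 0 0 0 0; 0 0 0 0 0 0 0"

```text
time_s: 10.42
eef_pos: [0.5128, -0.1679, 0.139]
tool_rot: [0.805, 0.593, 0.0, 0.0]
ft_force: [-0.1, 0.8, -1.6]
grip_width: 0.169
```

Emit:
send_rows --plan "0 0.12 0.1 0 0 0 0; 0 0 0.1 0 0 0 0; 0 0 0.1 0 0 0 0; 0 0 0 0 0 0 0"

```text
time_s: 10.92
eef_pos: [0.5138, -0.1683, 0.1359]
tool_rot: [0.805, 0.593, -0.0, -0.0]
ft_force: [1.0, 1.2, -1.3]
grip_width: 0.169
```

Emit:
send_rows --plan "0 0 0.1 0 0 0 0; 0 0 0.1 0 0 0 0; 0 0 0 0 0 0 0"

```text
time_s: 11.3
eef_pos: [0.5143, -0.1685, 0.1353]
tool_rot: [0.805, 0.593, 0.001, 0.0]
ft_force: [-1.6, 0.2, 4.9]
grip_width: 0.172
```

Emit:
send_rows --plan "0 0 0.1 0 0 0 0; 0 0 0.05 0 0 0 0; 0 0 0 0 0 0 0"

```text
time_s: 11.68
eef_pos: [0.5144, -0.1685, 0.1346]
tool_rot: [0.805, 0.593, 0.001, 0.001]
ft_force: [-3.0, 0.8, 9.2]
grip_width: 0.168
```

Emit:
send_rows --plan "0 0 -0.6 0 0 0 0; 0 0 -0.6 0 0 0 0; 0 0 0 0 0 0 0"

```text
time_s: 12.05
eef_pos: [0.5143, -0.1685, 0.1448]
tool_rot: [0.805, 0.593, 0.0, 0.0]
ft_force: [-0.6, 0.3, -1.6]
grip_width: 0.169
```

```bash
python3 -c "
from h import *
tolug(1,.094)
print('0->1 2 0 tool deltas');r=R.from_quat([.805,.593,0,0]).inv()
for a,b in((0,1),(1,2),(2,0)):print(a,b,(r.apply(np.r_[L[b]-L[a],0])*100).round(2))"
```

```text
tip [ 0.5176 -0.1678  0.0988] F [-0.6  0.3 -1.6] t 12.05
cm in tool: [-2.29  4.02  0.49] tilt deg [ 9.e-04 -3.e-04 -1.e+00]
0->1 2 0 tool deltas
0 1 [-2.26  4.04  0.  ]
1 2 [4.67 0.01 0.  ]
2 0 [-2.41 -4.05  0.  ]
```

Emit:
send_rows --plan "-2.3 4 0 0 0 0 0; 0 0 0 0 0 0 0; 0 0 0.3 0 0 0 0; 0 0 0.2 0 0 0 0; 0 0 0 0 0 0 0"

```text
time_s: 12.68
eef_pos: [0.5449, -0.2012, 0.1393]
tool_rot: [0.805, 0.593, 0.0, -0.001]
ft_force: [0.2, -0.5, -1.0]
grip_width: 0.165
```

Emit:
send_rows --plan "0 0 0.1 0 0 0 0; 0 0 0.1 0 0 0 0; 0 0 0 0 0 0 0; 0 0 0 0 0 0 0"

```text
time_s: 13.18
eef_pos: [0.5453, -0.2022, 0.1375]
tool_rot: [0.805, 0.593, 0.0, 0.0]
ft_force: [0.4, -0.5, -1.7]
grip_width: 0.166
```

Emit:
send_rows --plan "0 0 0.1 0 0 0 0; 0 0 0.1 0 0 0 0; 0 0 0.05 0 0 0 0; 0 0 0 0 0 0 0"

```text
time_s: 13.68
eef_pos: [0.5458, -0.2025, 0.1365]
tool_rot: [0.805, 0.593, 0.001, 0.001]
ft_force: [-2.3, 0.4, 4.4]
grip_width: 0.167
```

Emit:
send_rows --plan "0 0 0.1 0 0 0 0; 0 0 0.05 0 0 0 0; 0 0 0 0 0 0 0"

```text
time_s: 14.05
eef_pos: [0.5461, -0.2027, 0.136]
tool_rot: [0.805, 0.593, 0.001, 0.001]
ft_force: [-1.9, 0.8, 8.7]
grip_width: 0.168
```

Emit:
send_rows --plan "0 0 -0.6 0 0 0 0; 0 0 -0.6 0 0 0 0; 4.67 0 0 0 0 0 0; 0 0 0 0 0 0 0; 0 0 0.3 0 0 0 0"

```text
time_s: 14.68
eef_pos: [0.5592, -0.1574, 0.1422]
tool_rot: [0.805, 0.593, -0.0, 0.0]
ft_force: [-0.8, -0.5, -1.1]
grip_width: 0.17
```

Emit:
send_rows --plan "0 0 0.2 0 0 0 0; 0 0 0.1 0 0 0 0; 0 0 0.1 0 0 0 0; 0 0 0 0 0 0 0"

```text
time_s: 15.18
eef_pos: [0.559, -0.1578, 0.1384]
tool_rot: [0.805, 0.593, -0.0, -0.0]
ft_force: [-0.1, -0.6, -1.9]
grip_width: 0.166
```

Emit:
send_rows --plan "0 0 0.1 0 0 0 0; 0 0 0.05 0 0 0 0; 0 0 0 0 0 0 0"

```text
time_s: 15.55
eef_pos: [0.5594, -0.1577, 0.1375]
tool_rot: [0.805, 0.593, 0.0, 0.0]
ft_force: [-0.0, 0.4, 1.1]
grip_width: 0.167
```

Emit:
send_rows --plan "0 0 0.1 0 0 0 0; 0 0 0.1 0 0 0 0; 0 0 0.1 0 0 0 0; 0 0 0.1 0 0 0 0; 0 0 0 0 0 0 0"

```text
time_s: 16.18
eef_pos: [0.5603, -0.157, 0.1344]
tool_rot: [0.805, 0.593, 0.001, 0.001]
ft_force: [-1.0, 0.8, 5.4]
grip_width: 0.168
```

Emit:
send_rows --plan "0 0 0.1 0 0 0 0; 0 0 0.1 0 0 0 0; 0 0 0 0 0 0 0"

```text
time_s: 16.55
eef_pos: [0.5606, -0.1567, 0.1325]
tool_rot: [0.805, 0.593, 0.002, 0.001]
ft_force: [-0.7, 0.8, 6.4]
grip_width: 0.167
```

Emit:
send_rows --plan "0 0 -0.6 0 0 0 0; 0 0 -0.5 0 0 0 0; -4.78 -0.05 0 0 0 0 0; 0 0 0 0 0 0 0; 0 0 0.3 0 0 0 0"

```text
time_s: 17.18
eef_pos: [0.5443, -0.2034, 0.1389]
tool_rot: [0.806, 0.592, 0.0, -0.0]
ft_force: [-0.7, 0.7, -1.1]
grip_width: 0.171
```

Emit:
send_rows --plan "0 0 0.3 0 0 0 0; 0 0 0.2 0 0 0 0; 0 0 0.1 0 0 0 0; 0 0 0.1 0 0 0 0; 0 0 0 0 0 0 0"

```text
time_s: 17.8
eef_pos: [0.5455, -0.203, 0.1345]
tool_rot: [0.805, 0.593, 0.001, 0.001]
ft_force: [-2.5, -0.2, 10.0]
grip_width: 0.165
```

Emit:
send_rows --plan "0 0 0.1 0 0 0 0; 0 0 0.1 0 0 0 0; 0 0 0.1 0 0 0 0; 0 0 0 0 0 0 0"

```text
time_s: 18.3
eef_pos: [0.5456, -0.2038, 0.1319]
tool_rot: [0.805, 0.593, 0.001, 0.002]
ft_force: [-3.2, -0.8, 11.3]
grip_width: 0.169
```

```bash
python3 -c "
from h import *
tolug(0,.092)"
```

```text
tip [ 0.5489 -0.2031  0.0859] F [-3.2 -0.8 11.3] t 18.3
cm in tool: [ 2.42 -4.05 -0.63] tilt deg [ 0.0031 -0.0021 -1.    ]
```

Emit:
send_rows --plan "0 0 -0.6 0 0 0 0; 0 0 -0.5 0 0 0 0; 2.4 -4 0 0 0 0 0; 0 0 0 0 0 0 0; 0 0 0.3 0 0 0 0"

```text
time_s: 18.92
eef_pos: [0.514, -0.1679, 0.1371]
tool_rot: [0.805, 0.593, 0.0, 0.0]
ft_force: [0.7, -0.1, -0.8]
grip_width: 0.171
```

Emit:
send_rows --plan "0 0 0.2 0 0 0 0; 0 0 0.1 0 0 0 0; 0 0 0.1 0 0 0 0; 0 0 0.1 0 0 0 0; 0 0 0 0 0 0 0"

```text
time_s: 19.55
eef_pos: [0.5142, -0.169, 0.1338]
tool_rot: [0.806, 0.593, 0.001, 0.001]
ft_force: [-2.4, 1.1, 7.8]
grip_width: 0.168
```

Emit:
send_rows --plan "0 0 0.1 0 0 0 0; 0 0 0.1 0 0 0 0; 0 0 0.1 0 0 0 0; 0 0 0.1 0 0 0 0; 0 0 0 0 0 0 0"

```text
time_s: 20.18
eef_pos: [0.5133, -0.1688, 0.1296]
tool_rot: [0.806, 0.593, 0.0, 0.0]
ft_force: [-3.7, 1.9, 9.3]
grip_width: 0.165
```

Emit:
send_rows --plan "0 0 -0.6 0 0 0 0; 0 0 -0.5 0 0 0 0; 2.4 4.1 0 0 0 0 0; 0 0 0 0 0 0 0; 0 0 0.4 0 0 0 0"

```text
time_s: 20.8
eef_pos: [0.5596, -0.1579, 0.1346]
tool_rot: [0.805, 0.593, -0.001, 0.0]
ft_force: [0.5, -0.7, -1.1]
grip_width: 0.171
```

Emit:
send_rows --plan "0 0 0.2 0 0 0 0; 0 0 0.1 0 0 0 0; 0 0 0.1 0 0 0 0; 0 0 0.1 0 0 0 0; 0 0 0 0 0 0 0"

```text
time_s: 21.42
eef_pos: [0.5594, -0.1581, 0.1311]
tool_rot: [0.806, 0.593, 0.0, 0.0]
ft_force: [-2.7, -0.2, 4.4]
grip_width: 0.167
```

Emit:
send_rows --plan "0 0 0.1 0 0 0 0; 0 0 0.1 0 0 0 0; 0 0 0.1 0 0 0 0; 0 0 0 0 0 0 0"

```text
time_s: 21.92
eef_pos: [0.5599, -0.1578, 0.1286]
tool_rot: [0.805, 0.593, 0.001, 0.0]
ft_force: [-1.7, 0.0, 6.4]
grip_width: 0.165
```

Emit:
send_rows --plan "0 0 -0.6 0 0 0 0; 0 0 -0.4 0 0 0 0; -4.67 0 0 0 0 0 0; 0 0 0 0 0 0 0; 0 0 0.4 0 0 0 0"

```text
time_s: 22.55
eef_pos: [0.5461, -0.202, 0.1329]
tool_rot: [0.806, 0.592, 0.001, 0.0]
ft_force: [0.1, 0.4, -1.9]
grip_width: 0.17
```

Emit:
send_rows --plan "0 0 0.2 0 0 0 0; 0 0 0.1 0 0 0 0; 0 0 0.1 0 0 0 0; 0 0 0.1 0 0 0 0; 0 0 0 0 0 0 0"

```text
time_s: 23.18
eef_pos: [0.5469, -0.2022, 0.1305]
tool_rot: [0.805, 0.593, 0.001, 0.001]
ft_force: [-2.1, -0.8, 9.2]
grip_width: 0.169
```

Emit:
send_rows --plan "0 0 0.1 0 0 0 0; 0 0 0.1 0 0 0 0; 0 0 0.1 0 0 0 0; 0 0 0 0 0 0 0"

```text
time_s: 23.68
eef_pos: [0.5472, -0.2029, 0.1284]
tool_rot: [0.805, 0.593, 0.001, 0.002]
ft_force: [-2.7, -0.3, 11.9]
grip_width: 0.172
```

Emit:
send_rows --plan "0 0 0.1 0 0 0 0; 0 0 0.1 0 0 0 0; 0 0 0 0 0 0 0"

```text
time_s: 24.05
eef_pos: [0.5477, -0.2032, 0.1279]
tool_rot: [0.805, 0.593, 0.001, 0.003]
ft_force: [-5.7, 0.5, 18.9]
grip_width: 0.165
```

Emit:
send_rows --plan "0 0 -0.6 0 0 0 0; 0 0 -0.5 0 0 0 0; 2.35 -4.1 0 0 0 0 0; 0 0 0 0 0 0 0; 0 0 0.3 0 0 0 0"

```text
time_s: 24.68
eef_pos: [0.5142, -0.1668, 0.1308]
tool_rot: [0.805, 0.593, 0.0, 0.0]
ft_force: [0.6, -0.3, -2.0]
grip_width: 0.167
```

Emit:
send_rows --plan "0 0 0.2 0 0 0 0; 0 0 0.1 0 0 0 0; 0 0 0.1 0 0 0 0; 0 0 0 0 0 0 0"

```text
time_s: 25.18
eef_pos: [0.5146, -0.1677, 0.1288]
tool_rot: [0.805, 0.593, 0.001, 0.0]
ft_force: [-2.0, 2.6, 8.1]
grip_width: 0.172
```

Emit:
send_rows --plan "0 0 0.1 0 0 0 0; 0 0 0.1 0 0 0 0; 0 0 0 0 0 0 0"

```text
time_s: 25.55
eef_pos: [0.5149, -0.1679, 0.1281]
tool_rot: [0.805, 0.593, 0.001, 0.0]
ft_force: [-3.8, 3.5, 13.4]
grip_width: 0.171
```

Emit:
send_rows --plan "0 0 0.1 0 0 0 0; 0 0 0 0 0 0 0"

```text
time_s: 25.8
eef_pos: [0.5151, -0.1679, 0.1279]
tool_rot: [0.805, 0.593, 0.002, 0.001]
ft_force: [-4.7, 2.4, 17.4]
grip_width: 0.165
```

Emit:
send_rows --plan "0 0 -0.6 0 0 0 0; 0 0 -0.5 0 0 0 0; 2.35 4.1 0 0 0 0 0; 0 0 0 0 0 0 0; 0 0 0.3 0 0 0 0"

```text
time_s: 26.42
eef_pos: [0.5595, -0.1577, 0.1313]
tool_rot: [0.805, 0.593, -0.001, -0.0]
ft_force: [-0.2, -0.7, -1.8]
grip_width: 0.171
```

Emit:
send_rows --plan "0 0 0.2 0 0 0 0; 0 0 0.1 0 0 0 0; 0 0 0.1 0 0 0 0; 0 0 0.1 0 0 0 0; 0 0 0 0 0 0 0"

```text
time_s: 27.05
eef_pos: [0.5596, -0.158, 0.1285]
tool_rot: [0.806, 0.593, 0.0, 0.0]
ft_force: [-2.5, 0.3, 6.1]
grip_width: 0.169
```

Emit:
send_rows --plan "0 0 0.1 0 0 0 0; 0 0 0.1 0 0 0 0; 0 0 0 0 0 0 0"

```text
time_s: 27.42
eef_pos: [0.5601, -0.1581, 0.1281]
tool_rot: [0.805, 0.593, 0.001, 0.001]
ft_force: [-4.5, 0.1, 12.3]
grip_width: 0.164
```

Emit:
send_rows --plan "0 0 0.07 0 0 0 0; 0 0 0 0 0 0 0"

```text
time_s: 27.68
eef_pos: [0.5602, -0.1581, 0.128]
tool_rot: [0.805, 0.593, 0.001, 0.001]
ft_force: [-4.8, 0.9, 14.8]
grip_width: 0.167
```

All three lugs are solid at the same TCP height, 0.128 (about 20, 19 and 16.5 N with no sinking). I'll carry the drift back over the block.

Emit:
send_rows --plan "0 0 -2 0 0 0 0; 0 0 -4 0 0 0 0; 0 0 -2 0 0 0 0; 5 -3.2 0 0 0 0 0; 5 -3.2 0 0 0 0 0"

```text
time_s: 28.3
eef_pos: [0.5284, -0.0418, 0.2045]
tool_rot: [0.806, 0.592, 0.001, 0.0]
ft_force: [-0.2, 0.6, -1.3]
grip_width: 0.171
```

```bash
python3 -c "
from h import *
delta([.490,.181,.19])"
```

```text
cm in tool: [ 20.11 -10.34   1.45] tilt deg [ 1.8e-03  6.0e-04 -1.0e+00]
```

Emit:
send_rows --plan "5 -2.6 0.4 0 0 0 0; 5 -2.6 0.4 0 0 0 0; 5 -2.6 0.4 0 0 0 0; 3.5 -1.8 0 0 0 0 0; 1.6 -0.7 0 0 0 0 0"

```text
time_s: 28.92
eef_pos: [0.4887, 0.183, 0.192]
tool_rot: [0.804, 0.595, 0.0, -0.001]
ft_force: [-0.1, -0.5, -1.5]
grip_width: 0.165
```

Emit:
send_rows --plan "0 0 0 0 0 0 0; 0 0 0 0 0 0 0; 0 0 0 0 0 0 0"

```text
time_s: 29.3
eef_pos: [0.4905, 0.1773, 0.1925]
tool_rot: [0.807, 0.591, -0.0, 0.0]
ft_force: [-0.3, -0.7, -2.3]
grip_width: 0.17
```

Run:
```python
from h import *
w=snap('wrist');s=arm.state();cm=arm.camera_model('wrist');a=snap('side')
print(s['eef_pos'],s['time_s'],cm['view'][2].round(4));delta([.4895,.181,.19])
o=np.hstack([cv2.resize(w[140:260,200:320],(400,400),interpolation=cv2.INTER_CUBIC),cv2.resize(a[110:185,210:310],(400,300),interpolation=cv2.INTER_CUBIC)[:300].copy().repeat(1,0) if 0 else cv2.resize(a[160:260,190:290],(400,400),interpolation=cv2.INTER_CUBIC)])
cv2.imwrite('pics/j.png',o[:,:,::-1])
cv2.imwrite('pics/side2.png',a[:,:,::-1]);np.save('wv.npy',cm['view'])
```

```text
[0.49041096 0.17773347 0.1924239 ] 29.35 [-0.2996  0.0941  0.9494 -0.2419]
cm in tool: [ 0.24 -0.15  0.24] tilt deg [ 3.e-04 -3.e-04 -1.e+00]
```

View pics/j.png

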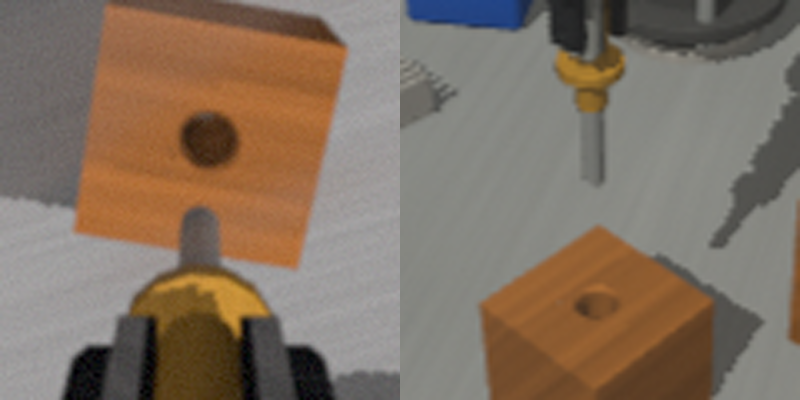

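The pin tip is at wrist (260,207.5) and side (238.3,205.3). The hole is at wrist (262.7,181.4) and side (239.2,236.2).

Run:
```python
from h import *
cm=arm.camera_model('wrist');sc=arm.camera_model('side');s=arm.state();p=s['eef_pos'];r=R.from_quat(s['tool_rot']);print(p)
hw=onz(cm,(262.7,181.4),.072);tw=onz(cm,(260,207.5),p[2]-.046)
hs=onz(sc,(239.2,236.2),.072);ts=onz(sc,(238.3,205.3),p[2]-.046)
print('hole',hw,hs);print('tip',tw,ts)
for a,b in((hw,tw),(hs,ts)):print((r.inv().apply(a-b)*100).round(2))
```

```text
[0.49023367 0.178206   0.1924075 ]
hole [0.49195044 0.18305026 0.072     ] [0.49310665 0.1822775  0.072     ]
tip [0.49359532 0.17908238 0.1464075 ] [0.49348759 0.17917962 0.1464075 ]
[ 0.33 -0.28  7.44]
[ 0.29 -0.13  7.44]
```

Emit:
send_rows --plan "0.31 -0.18 3 0 0 0 0; 0 0 3 0 0 0 0; 0 0 0 0 0 0 0; 0 0 1.2 0 0 0 0; 0 0 0.8 0 0 0 0"

```text
time_s: 30.02
eef_pos: [0.4897, 0.1833, 0.1127]
tool_rot: [0.805, 0.593, 0.001, 0.0]
ft_force: [0.1, -0.2, -1.3]
grip_width: 0.166
```

```bash
python3 -c "
from h import *
a=snap('side');w=snap('wrist')
o=np.hstack([cv2.resize(w[140:260,200:320],(400,400),interpolation=cv2.INTER_CUBIC),cv2.resize(a[180:260,200:280],(400,400),interpolation=cv2.INTER_CUBIC)])
cv2.imwrite('pics/k.png',o[:,:,::-1]);s=arm.state();print(s['eef_pos'],s['ft_force'])"
```

```text
[0.48854316 0.18308573 0.11180199] [ 0.17615512 -1.1813387  -2.00847921]
```

Emit:
send_rows --plan "0 0 1.2 0 0 0 0; 0 0 1.2 0 0 0 0; 0 0 0.8 0 0 0 0; 0 0 0.6 0 0 0 0; 0 0 0 0 0 0 0"

```text
time_s: 30.75
eef_pos: [0.4888, 0.1832, 0.0749]
tool_rot: [0.805, 0.593, -0.0, -0.0]
ft_force: [-1.3, -0.9, 4.2]
grip_width: 0.168
```

Emit:
send_rows --plan "0 0 -0.3 0 0 0 0; -0.05 0.2 0 0 0 0 0; 0 0 0.3 0 0 0 0; 0 0 0.2 0 0 0 0; 0 0 0 0 0 0 0"

```text
time_s: 31.38
eef_pos: [0.4903, 0.1821, 0.0718]
tool_rot: [0.805, 0.593, -0.0, -0.0]
ft_force: [-0.6, -0.2, -1.3]
grip_width: 0.169
```

Free now; continue down.

Emit:
send_rows --plan "0 0 0.3 0 0 0 0; 0 0 0.3 0 0 0 0; 0 0 0.3 0 0 0 0; 0 0 0.2 0 0 0 0; 0 0 0 0 0 0 0"

```text
time_s: 32.0
eef_pos: [0.4905, 0.1822, 0.061]
tool_rot: [0.805, 0.593, -0.0, -0.0]
ft_force: [0.1, -0.4, -1.9]
grip_width: 0.167
```

Emit:
send_rows --plan "0 0 0.2 0 0 0 0; 0 0 0.15 0 0 0 0; 0 0 0 0 0 0 0"

```text
time_s: 32.38
eef_pos: [0.4906, 0.1822, 0.0576]
tool_rot: [0.805, 0.593, -0.0, -0.0]
ft_force: [0.1, -0.1, -2.0]
grip_width: 0.17
```

Emit:
send_rows --plan "0 0 0.1 0 0 0 0; 0 0 0.1 0 0 0 0; 0 0 0 0 0 0 0"

```text
time_s: 32.75
eef_pos: [0.4908, 0.1822, 0.0571]
tool_rot: [0.805, 0.593, 0.0, -0.0]
ft_force: [-3.0, -0.8, 6.9]
grip_width: 0.166
```

The guard is on the block at the grasp height (so no slip occurred). Release and withdraw.

Emit:
send_rows --plan "0 0 -0.1 0 0 0 0.3; 0 0 0 0 0 0 0.6; 0 0 0 0 0 0 1; 0 0 0 0 0 0 1; 0 0 0 0 0 0 1"

```text
time_s: 33.38
eef_pos: [0.4907, 0.1822, 0.0567]
tool_rot: [0.805, 0.593, -0.0, -0.0]
ft_force: [0.2, 0.1, -0.9]
grip_width: 1.001
```

Emit:
send_rows --plan "0 0 -3 0 0 0 1; 0 0 -4 0 0 0 1; 0 0 -4 0 0 0 1; 0 0 -3 0 0 0 1; 0 0 0 0 0 0 1"

```text
time_s: 34.0
eef_pos: [0.4928, 0.1828, 0.1996]
tool_rot: [0.805, 0.593, 0.003, 0.001]
ft_force: [-0.5, 0.2, -0.5]
grip_width: 0.995
```

```bash
python3 -c "
from h import *
a=snap('side');t=snap('top')
f=lambda i,x,y,n:cv2.resize(i[y:y+n,x:x+n],(400,400),interpolation=cv2.INTER_CUBIC)
o=np.hstack([f(a,195,195,90),f(a,232,115,60)])
cv2.imwrite('pics/l.png',o[:,:,::-1]);s=arm.state();print(s['eef_pos'],s['ft_force'],s['grip_width'],s['time_s'])"
```

```text
[0.49040426 0.18214498 0.19633251] [ 0.03862592  0.52886376 -0.36197374] 1.0017679285959074 34.1
```

View pics/l.png

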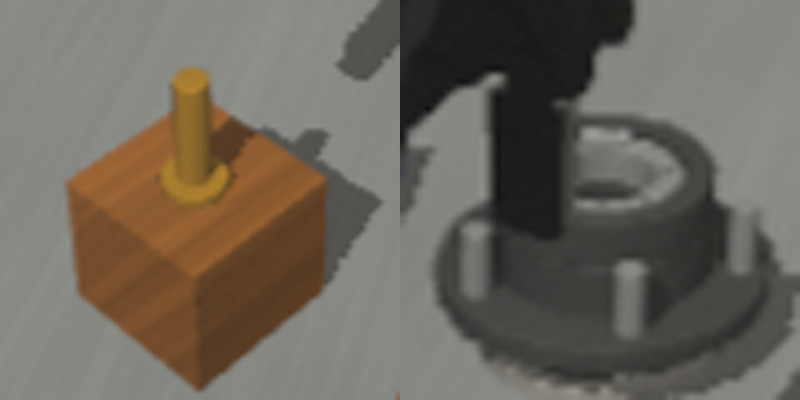

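The drift stands upright with its guard down at crop (195,180), and the cup looks flush in the hub. Handing in.

```bash
python3 -c "
from h import *
print(arm.close_job())"
```

```text
the job is handed in; nothing more can be done
None
```

The cup is home on its shoulder as far as I could measure, the drift is back upright in its block, and the job is handed in at about 34 s. `close_job` gave no verdict.

- **Pressing the cup:** I touched each lug first to find its height, then worked round them highest first, keeping the lug heights within about 3.5 mm of each other. The highest force I read was about 20 N.
- **Cup home:** All three lugs went solid at the same tool height (0.128 m), and none sank at about 20, 19 and 16.5 N. They had sunk at about 12, 10 and 8 N. I stopped at 16.5 N on the third lug, so it did not get the full 20 N test. In the last picture the visible part of the cup looks flush; the gripper hides the rest.
- **Drift:** Its guard came down on the block at the same tool height as when I gripped it (0.057 m), so it had not slipped in the jaws. The last picture shows it upright with the gripper open and clear.

**What went wrong or disagreed:**
- The first grasp missed. The fingertips showed about 40 mm higher in the cameras than the stated tool geometry, and the closing fingers tipped the drift in its hole. It stood upright again once released, and the second grasp, about 40 mm deeper, held.
- On the way back the sleeve caught the hole's edge lightly (about 6 N). I moved it about 2 mm sideways and it went in.
- I did not measure the bystanders for movement. No contact with them showed in the force readings I looked at.

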